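Slide a valve block under the gauging hood to its stop

ROBOT

A 6-joint arm with a two-finger parallel gripper is mounted at the origin on the work surface. World frame = base frame: x ahead of the robot, y to its left, z up, the work surface at z = 0. Lengths are in m, angles in rad, forces in N, time in s.
With the tool pointing down it reaches from about 0.25 to 0.775 m from the base axis. Payload 4 kg.
Tool frame: the origin (TCP) lies between the finger pads; the fingertips stand 11 mm ahead of it and the grasp point (between the pads) lies 8 mm behind it (robot.tip_extent is the z of the fingertips in the tool frame, in m); z points along the fingers, y is the line along which they close (so a half turn about z gives the same grasp; the last joint's range is limited). The gripper opens to 94 mm and grips with 3 to 60 N. Pads are 16 mm wide; open, the fingers measure 119 mm over their backs; the gripper's body (75 mm by 177 mm) begins 78 mm behind the grasp point.
Start: joints at [-1.448, 0.087, 1.371, -0, 1.684, -0.103], TCP at [0.123, -0.536, 0.217] pointing down, gripper open.
Joint ranges: [-3.1, 3.1], [-0.76, 2.03], [0.27, 2.55], [-1.08, 4.22], [0.17, 2.65], [-2.57, 2.57]. Speed limits (rad/s): [2.79, 2.79, 3.14, 3.14, 3.14, 3.14].

INTERFACE

Orientations are given as [roll, pitch, yaw] about the fixed x, y, z axes, in that order (R = Rz(yaw) Ry(pitch) Rx(roll)).
In Python, from bench import robot, imaging gives the robot as it stands.
- The arm moves only by the shell command python3 -m pendant 'ROWS'. ROWS is JSON, a list of rows, each a list of 7 numbers: the shift along the world's x, y, z in cm, then the turn, a rotation vector about the world's x, y, z in degrees, then the opening, from 0 (shut) to 1 (fully open). In form: [[dx, dy, dz, ax, ay, az, jaw], ...]. A call has 1 to 8 rows; each row shifts and turns the commanded pose from where the row before left it; what a row does not reach is not made up. A row lasts 1/10 s, in which the tool goes at most 50 mm and 8.59 degrees, less where a joint would pass 70% of its speed; a pose out of reach is approached as far as the arm can. A call is refused whole if a number of a shift passes 5 or a number of a turn 8.59, either way. A call with a gripper value outside its range is refused whole. The fingers move at their own pace and stop on an object; the grip force is fixed at half the most. Time passes only in rows, so rows that do not move let the fingers close. It gives the time, the measured TCP pose, the force, the opening and the grip force at its end, in the units of the state.
- robot.get_obs(): the state, without advancing time (a new reading comes with each control period).
- imaging.snapshot(name): name is "scene" or "top" or "wrist"; returns the picture (420x560x3 uint8, red, green, blue); there is no depth.
- imaging.camera_params(name): a dict with "camera_matrix" (3x3 intrinsics, pixels), "R" (3x3) and "t" (3): a world point X has camera coordinates R X + t. Camera axes: x right, y down, z forward; pixel columns grow to the right and rows downward; lengths in m; the calibration is good to about 2 mm. The wrist camera is an equidistant fisheye: a pixel r from the principal point sees the ray r / f radians off the axis. A picture is of the moment at which its call begins: read the wrist's pose just before it. camera_params takes no time and is no camera call; for the wrist camera it gives the pose at the moment of the call.
- robot.close_job(): hands the job in; it is judged then, once.
The state is a dict: "time": time; "joint_positions": joint angles; "qvel": joint speeds; "joint_torque": joint torques, N m; "tool_pos": TCP position; "ee_rot": TCP orientation; "wrist_force": force on the tool from outside, world axes, zero at the start; "wrist_torque": the same for the moment, N m; "width": finger opening in m; "finger_force": force on a finger pad.
Only numpy, scipy, OpenCV 4.12 (cv2) and the standard library are available. Lean on these libraries where they do the work, as an engineer would, in place of code of your own. Each camera call takes 0.05 s, during which the arm holds its last target. There are 200 camera calls.

TASK

Load the valve block into the gauging fixture: without lifting it off its track, slide it along the cross lane to the end, then push it in under the hood until its leading face rests against the hidden stop. Push with feeling, since the stop is only held by a friction clamp and must not be shoved from its setting, and leave everything else on the bench where it is.

Things in the scene. Friction and masses are not known exactly. Their poses are not given: they have to be found in the camera images.
- fixture: Fixed gauging fixture, yaw up to 0.25 rad: aluminium plate 310 x 372 mm, top at z = 12 mm, with blue rails forming an L-shaped track and a grey-roofed low hood. Origin on the table under the channel's centre line at the hood's mouth. x points into the hood (away from the robot), y left, z up; the points' numbers are in this frame, in mm. The plate spans x -155 to 155, y -310 to 62.
- lane (a point): Centre line of the cross lane at its open right end, on the plate: fixture (-77, -310, 12). The lane runs along y between a low back rail (x -150 to -135, 10 high above the plate) and the front rail (x -19 to -4, y -310 to -47.5, 24 high); fingers can pass above the back rail.
- lane_end (a point): Point on the plate at the end wall that closes the lane at the left: fixture (-77, 47.5, 12). The wall is 24 high above the plate and in line with the hood channel's left wall, so a block touching it stands before the opening, with 5 mm to spare on its right.
- mouth (a point): Middle of the hood's mouth, on the plate: fixture (0, 0, 12). The opening and the channel behind it are 95 wide (y -47.5 to 47.5), 39 high under the roof; channel x 0 to 140, roof x 0 to 150, y -62.5 to 62.5, its top 45 above the plate; a black manifold stands on the roof at x 110 to 140, to 89 above the plate.
- hood (a point): Middle of the hood's roof top: fixture (75, 0, 57). Below it, unseen, is a brass stop 70 wide, 27 high whose face is set anew each time anywhere from x = 55 to x = 95: it can only be felt, when the block will go no further. A friction clamp holds it: it stands pushes up to about 25 N and slips deeper if pushed harder.
- block: The part: dark machined valve block 110 (x) x 90 (y) x 34 mm, 0.35 to 0.65 kg, two rows of bores on its flat top; too wide to grasp. Origin: centre of its underside; x along its length, as the fixture's within 0.025 rad. Starts flat on the plate in the lane, 3 mm of play to either rail, its origin 125 to 200 mm right of the channel's centre line. Sliding it (oiled) takes 1 to 6 N.
- setting_ring: bystander, to be left alone: steel setting ring, 48 mm across, 18 mm high, lying on the fixture's plate beyond the front rail; origin at the centre of its underside
- wrench: bystander, to be left alone: small steel wrench, 130 mm long, lying on the fixture's plate beyond the front rail; origin near its middle, on its underside
- oil: bystander, to be left alone: white squeeze bottle with black cap, 48 mm across, 130 mm high, standing on the table left of the fixture; origin at its foot
- jar: bystander, to be left alone: glass jar, 64 mm across, 70 mm high, left of the fixture; origin at its foot
- case: bystander, to be left alone: closed wooden gauge case 90 x 60 x 28 mm, right of the fixture; origin at the centre of its underside
- tray: bystander, to be left alone: open blue tray 120 x 90 x 30 mm, on the table left of the fixture; origin at the centre of its underside
- dish: bystander, to be left alone: steel dish 80 mm across, 30 mm high, right of the fixture; origin at its foot
There are look-alikes about, which are no part of the job. What is shaped like the block but green or red is not meant.

How it is judged:
By the outcome, as a careful person would: the job done as asked, in the order asked, and still so for the second after the job is handed in, with the robot touching nothing.
It also fails if it takes over 64 s, if anything falls off the work surface, if the arm or the gripper's body presses on something with over 40 N, if the wrist force passes 120 N, or if a joint passes its speed limit or range.

## Working session

There is one attempt and no reset: what is moved stays moved. The work goes in short steps, Python scripts to look and compute and a shell command to move; the robot and the scene stay as the last step left them, time stands still between calls to the robot, and variables do not carry over. Pictures are saved under pics/ and viewed, at most 10 in all, crops included, and the job is handed in when it is done.

```bash
ls; mkdir -p pics
python3 - <<'E'
from bench import robot, imaging
import cv2
o=robot.get_obs(); print(o)
for n in ("top","scene"):
    im=imaging.snapshot(n); cv2.imwrite(f"pics/{n}0.png",im[:,:,::-1])
    p=imaging.camera_params(n); print(n,p)
E
```

```text
pics
{'time': 0.0, 'joint_positions': array([-1.44812151e+00,  8.79226755e-02,  1.37221502e+00, -4.03466317e-05,
        1.68359770e+00, -1.03101030e-01]), 'qvel': array([ 0.00015684, -0.00048881, -0.00213657,  0.00245691, -0.00031167,
        0.00208083]), 'joint_torque': array([-4.17689935e-04, -3.40176451e+01, -3.02432227e+01,  7.18298508e-02,
        3.29120317e-02, -1.85511258e-04]), 'tool_pos': array([ 0.12304252, -0.53553049,  0.21534172]), 'ee_rot': array([-3.13945716e+00, -1.80640551e-04,  2.25771160e-01]), 'wrist_force': array([ 0.41111043, -0.18550846,  1.42767129]), 'wrist_torque': array([ 0.02339406, -0.0012507 ,  0.01250591]), 'finger_force': 0.0, 'width': 0.09382217223668292}
top {'camera_matrix': array([[380.32154316,   0.        , 279.01347835],
       [  0.        , 380.32154316, 207.2049652 ],
       [  0.        ,   0.        ,   1.        ]]), 'R': array([[-1.01783840e-01, -9.94806527e-01,  1.54632225e-04],
       [-9.73434551e-01,  9.95651125e-02, -2.06184296e-01],
       [ 2.05098087e-01, -2.11367537e-02, -9.78513164e-01]]), 't': array([0.03992746, 0.58352149, 0.90111339])}
scene {'camera_matrix': array([[475.05618014,   0.        , 282.66502233],
       [  0.        , 475.05618014, 210.90353153],
       [  0.        ,   0.        ,   1.        ]]), 'R': array([[-0.45076063,  0.89263304, -0.00459498],
       [ 0.66456837,  0.33214725, -0.66934825],
       [-0.59595615, -0.30476952, -0.74293459]]), 't': array([ 0.27520097, -0.32777811,  1.50297935])}
```

View pics/top0.png

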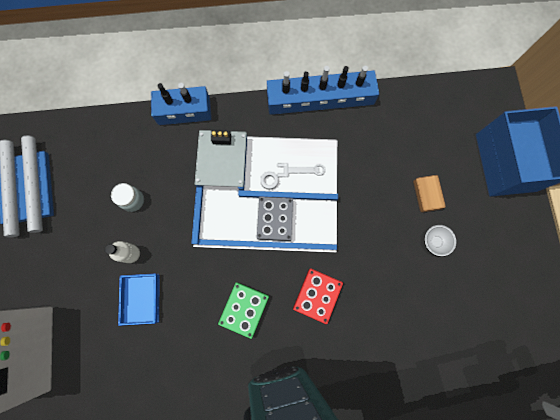

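View pics/scene0.png

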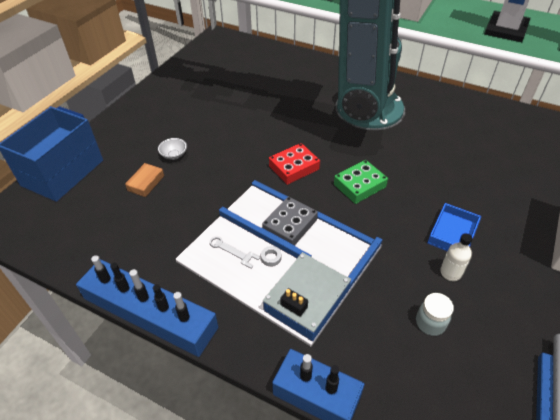

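The block could be confused with three parts: dark (276,219), green (244,309) and red (319,295) in the top view. The description says dark, in the lane, so I choose (276,219). Next I check it in a close crop and measure.

```bash
cat > h.py <<'E'
import numpy as np, cv2
from bench import robot, imaging
def cast(uv,z,name="top"):
    p=imaging.camera_params(name); uv=np.atleast_2d(uv).astype(float)
    d=np.c_[uv,np.ones(len(uv))]@np.linalg.inv(p["camera_matrix"]).T@p["R"]
    c=-p["R"].T@p["t"]; return c+d*((z-c[2])/d[:,2])[:,None]
def proj(X,name="top"):
    p=imaging.camera_params(name); q=(np.atleast_2d(X)@p["R"].T+p["t"])@p["camera_matrix"].T
    return q[:,:2]/q[:,2:]
E
python3 - <<'E'
from h import *
im=cv2.imread("pics/top0.png"); hsv=cv2.cvtColor(im,cv2.COLOR_BGR2HSV)
white=((hsv[...,1]<40)&(hsv[...,2]>190))
blue=((hsv[...,0]>95)&(hsv[...,0]<125)&(hsv[...,1]>120)&(hsv[...,2]>60))
roi=np.zeros(white.shape,bool); roi[125:262,185:345]=1
m=(white|blue)&roi
# right edge (plate y=-310), subpixel by grey gradient along rows
g=cv2.cvtColor(im,cv2.COLOR_BGR2GRAY).astype(float)
def fit(P):
    v=cv2.fitLine(P.astype(np.float32),cv2.DIST_HUBER,0,.001,.001).ravel(); return v
def sub(a): # half-level crossing of falling profile
    h=(a.max()+a.min())/2; i=np.where((a[:-1]>=h)&(a[1:]<h))[0]
    return i[-1]+(a[i[-1]]-h)/(a[i[-1]]-a[i[-1]+1])
R=[(330+sub(g[r,330:345]),r) for r in list(range(146,185))+list(range(203,238))]
B=[(c,240+sub(g[240:262,c])) for c in range(205,330)]
R=cast(R,.012)[:,:2]; B=cast(B,.012)[:,:2]
fr,fb=fit(R),fit(B); print("right edge",fr,"near",fb)
ey=fr[:2]*0; # directions
xd=fr[:2]*np.sign(fr[0]); yd=fb[:2]*np.sign(fb[1])
print("yaw",np.arctan2(xd[1],xd[0]),np.arctan2(-yd[0],yd[1]))
A=np.c_[fr[:2],-fb[:2]]; s=np.linalg.solve(A,fb[2:]-fr[2:]); corner=fr[2:]+s[0]*fr[:2]
yaw=(np.arctan2(xd[1],xd[0])+np.arctan2(-yd[0],yd[1]))/2
Rm=np.array([[np.cos(yaw),-np.sin(yaw)],[np.sin(yaw),np.cos(yaw)]])
org=corner+Rm@[.155,.310]; print("corner",corner,"origin",org,"yaw",yaw)
# block dark mask
d=((hsv[...,2]<130)&~blue); d[:195]=0;d[243:]=0;d[:,:245]=0;d[:,:][:,310:]=0
d=cv2.morphologyEx(d.astype(np.uint8),cv2.MORPH_CLOSE,np.ones((9,9)))
c=max(cv2.findContours(d,0,1)[0],key=cv2.contourArea)
W=cast(c[:,0,:],.046)[:,:2]; F=(W-org)@Rm*1000
print("block fixture range",F.min(0),F.max(0), "pix",cv2.boundingRect(c))
rp=lambda f:proj(np.r_[org+Rm@np.array(f[:2])/1000,f[2]/1000])[0]
big=cv2.resize(im[120:265,180:350],None,fx=4,fy=4,interpolation=cv2.INTER_CUBIC)
for f in [(-155,-310,12),(155,-310,12),(-155,62,12),(0,62.5,57),(0,-62.5,57),(150,-62.5,57),(150,62.5,57),(-19,-310,36),(-135,-310,22),(-77,47.5,36)]:
    u=(rp(f)-[180,120]+.5)*4; cv2.circle(big,tuple(int(x) for x in u),4,(0,0,255),1)
cv2.imwrite("pics/crop1.png",big)
E
```

```text
right edge [ 0.9909287  -0.13438857  0.59616965 -0.17502537] near [0.13847622 0.99036574 0.48575747 0.01667961]
yaw -0.13479641 -0.13892265
corner [ 0.46150625 -0.15676248] origin [0.65735103 0.12919175] yaw -0.13685954
block fixture range [-133.73089655 -233.87485228] [-20.82144724 -68.3835891 ] pix (245, 196, 65, 45)
```

View pics/crop1.png

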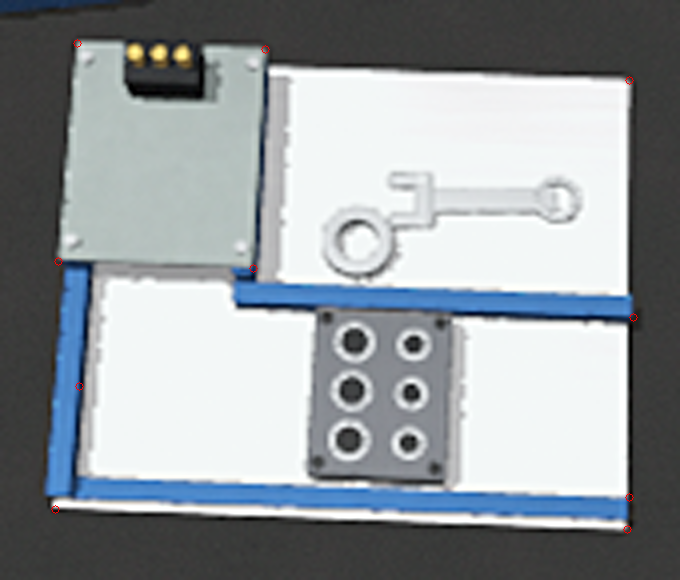

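The crop confirms the choice: a dark block with grey top, corners near (318,309), (452,320), (440,484), (308,475) in crop pixels, between the blue rails. The red fixture points land on the plate and hood corners. Now I work out the targets.

```bash
cat >> h.py <<'E'
ORG=np.array([.65735,.12919]); YAW=-.13686
RM=np.array([[np.cos(YAW),-np.sin(YAW)],[np.sin(YAW),np.cos(YAW)]])
def toF(w): return (np.atleast_2d(w)[:,:2]-ORG)@RM*1000
def toW(f): return np.atleast_2d(f)@RM.T/1000+ORG
def st():
    o=robot.get_obs(); return o["time"],toF(o["tool_pos"])[0].round(1),o["tool_pos"].round(4),o["ee_rot"].round(3),(o["wrist_force"][:2]@RM).round(2)
E
python3 - <<'E'
from h import *
c=np.array([(318,309),(452,320),(440,484),(308,475)])/4+[180,120]-.5
print(toF(cast(c,.046)).round(1))
print("oil",toF(cast([(125,258)],0)),"jar",toF(cast([(128,205)],0)))
for f in [(-77,-235),(-77,-195),(-160,0),(-25,0)]: print(f,toW(f))
print("unit ex,ey",RM[:,0],RM[:,1]); print(st())
E
```

```text
[[ -22.9 -104.6]
 [ -27.2 -191.4]
 [-133.5 -186.7]
 [-130.8 -103.3]]
oil [[-188.94433775  241.37878653]] jar [[-47.14719624 250.10192447]]
(-77, -235) [[ 0.54900821 -0.09310723]]
(-77, -195) [[ 0.55446554 -0.05348126]]
(-160, 0) [[0.49884612 0.1510193 ]]
(-25, 0) [[0.63258377 0.13260083]]
unit ex,ey [ 0.99064928 -0.13643315] [0.13643315 0.99064928]
(0.1, array([-438.6, -731.5]), array([ 0.1231, -0.5356,  0.2155]), array([-3.14 , -0.   ,  0.226]), array([-0.57, -0.26]))
```

```bash
python3 -m pendant '[[2,2,0,0,0,-5,0],[3.2,3.3,0,0,0,-5,0],[3.2,3.3,0,0,0,-5,0],[3.2,3.3,0,0,0,-5.8,0],[3.2,3.3,0,0,0,0,0],[3.2,3.3,0,0,0,0,0],[3.2,3.3,0,0,0,0,0],[3.2,3.3,0,0,0,0,0]]'; python3 -c "
from h import *
print(st())"
```

```text
time: 0.9
tool_pos: [0.3679, -0.2833, 0.2161]
ee_rot: [-3.141, 0.0, -0.137]
wrist_force: [0.8, -0.9, 0.2]
width: 0.0333
finger_force: 0.0
(0.9, array([-230.5, -448.2]), array([ 0.3679, -0.2833,  0.2161]), array([-3.141,  0.   , -0.137]), array([ 0.88, -0.75]))
```

```bash
python3 -m pendant '[[3.2,3.4,0,0,0,0,0],[3.2,3.4,0,0,0,0,0],[3.2,3.4,0,0,0,0,0],[3.2,3.4,0,0,0,0,0],[3.2,3.4,0,0,0,0,0],[2.1,2,-2,0,0,0,0],[0,0,-3,0,0,0,0],[0,0,-1,0,0,0,0]]'; python3 -m pendant '[[0,0,-3,0,0,0,0],[0,0,-3,0,0,0,0],[0,0,-2,0,0,0,0],[0,0,0,0,0,0,0]]'; python3 -c "
from h import *
print(st())
cv2.imwrite('pics/top1.png',cv2.resize(imaging.snapshot('top')[120:265,180:360,::-1],None,fx=4,fy=4))"
```

```text
time: 1.7
tool_pos: [0.5465, -0.0936, 0.1523]
ee_rot: [-3.141, 0.007, -0.135]
wrist_force: [-0.0, -0.6, -0.4]
width: 0.0006
finger_force: 0.0
time: 2.1
tool_pos: [0.5452, -0.095, 0.073]
ee_rot: [-3.141, 0.008, -0.138]
wrist_force: [-0.2, -0.0, 1.1]
width: 0.0003
finger_force: 0.0
(2.1, array([ -80.5, -237.4]), array([ 0.5452, -0.095 ,  0.073 ]), array([-3.141,  0.008, -0.138]), array([-0.18, -0.07]))
```

View pics/top1.png

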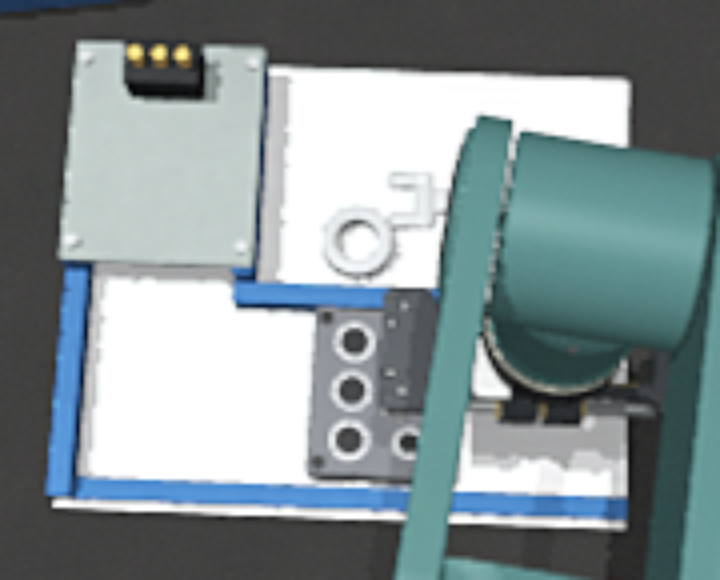

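The picture shows the closed fingers right of the block, with the body above its right part at crop (410,350), clear of everything. I go down and start pushing.

```bash
python3 -m pendant '[[0.2,0,-2,0,0,0,0],[0,0,-2.2,0,0,0,0],[0,0,0,0,0,0,0],[0.14,1,0,0,0,0,0],[0.14,1,0,0,0,0,0],[0.07,0.5,0,0,0,0,0],[0,0,0,0,0,0,0]]'; python3 -m pendant '[[0.07,0.5,0,0,0,0,0],[0.07,0.5,0,0,0,0,0],[0.14,1,0,0,0,0,0],[0.14,1,0,0,0,0,0]]'; python3 -c "
from h import *
print(st())"
```

```text
time: 2.85
tool_pos: [0.5545, -0.069, 0.0358]
ee_rot: [3.141, -0.002, -0.136]
wrist_force: [0.1, 1.4, -0.3]
width: 0.0006
finger_force: 0.0
time: 3.25
tool_pos: [0.558, -0.0397, 0.0347]
ee_rot: [3.141, -0.0, -0.138]
wrist_force: [-0.6, -2.1, 1.0]
width: 0.0004
finger_force: 0.8
(3.25, array([ -75.3, -180.8]), array([ 0.558 , -0.0397,  0.0347]), array([ 3.141, -0.   , -0.138]), array([-0.33, -2.13]))
```

```bash
python3 -m pendant '[[0.12,1,0,0,0,0,0],[0.12,1,0,0,0,0,0],[0.12,1,0,0,0,0,0],[0.12,1,0,0,0,0,0],[0.12,1,0,0,0,0,0],[0.12,1,0,0,0,0,0],[0.12,1,0,0,0,0,0],[0.12,1,0,0,0,0,0]]'; python3 -m pendant '[[0.14,1,0,0,0,0,0],[0.14,1,0,0,0,0,0],[0.07,0.5,0,0,0,0,0],[0,0,0,0,0,0,0]]'; python3 -c "
from h import *
print(st())"
```

```text
time: 4.05
tool_pos: [0.5675, 0.0408, 0.0345]
ee_rot: [3.141, 0.0, -0.137]
wrist_force: [0.2, -2.3, 1.1]
width: 0.0005
finger_force: 0.8
time: 4.45
tool_pos: [0.5709, 0.0661, 0.0343]
ee_rot: [-3.141, 0.0, -0.136]
wrist_force: [-0.0, 0.9, 0.2]
width: 0.0005
finger_force: 0.0
(4.45, array([-77.1, -74.3]), array([0.5709, 0.0661, 0.0343]), array([-3.141,  0.   , -0.136]), array([-0.15,  0.87]))
```

```bash
python3 -m pendant '[[0.04,0.3,0,0,0,0,0],[0.04,0.3,0,0,0,0,0],[0.04,0.3,0,0,0,0,0],[0.04,0.3,0,0,0,0,0],[0.03,0.2,0,0,0,0,0]]'; python3 -m pendant '[[0.01,0.1,0,0,0,0,0],[0.01,0.1,0,0,0,0,0],[0,0,0,0,0,0,0]]';python3 -c "
from h import *
print(st())"
```

```text
time: 4.95
tool_pos: [0.5727, 0.0791, 0.0343]
ee_rot: [3.141, 0.0, -0.137]
wrist_force: [-0.7, -1.3, -0.1]
width: 0.0
finger_force: 0.5
time: 5.25
tool_pos: [0.5731, 0.0811, 0.0345]
ee_rot: [-3.141, -0.0, -0.137]
wrist_force: [-0.0, -1.4, -1.3]
width: 0.0004
finger_force: 0.3
(5.25, array([-77. , -59.1]), array([0.5731, 0.0811, 0.0345]), array([-3.141, -0.   , -0.137]), array([ 0.15, -1.35]))
```

```bash
for i in 1; do :; done; python3 -m pendant '[[0.01,0.1,0,0,0,0,0],[0.01,0.1,0,0,0,0,0]]'; python3 -m pendant '[[0.01,0.1,0,0,0,0,0]]'; python3 -m pendant '[[0.01,0.1,0,0,0,0,0]]'; python3 -c "
from h import *
print(st())"
```

```text
time: 5.45
tool_pos: [0.5733, 0.0829, 0.0345]
ee_rot: [3.141, -0.0, -0.137]
wrist_force: [0.6, -1.1, -0.3]
width: 0.0003
finger_force: 0.5
time: 5.55
tool_pos: [0.5734, 0.0839, 0.0345]
ee_rot: [3.141, -0.0, -0.137]
wrist_force: [1.0, -1.1, -0.5]
width: 0.0006
finger_force: 0.6
time: 5.65
tool_pos: [0.5735, 0.085, 0.0345]
ee_rot: [3.141, -0.0, -0.137]
wrist_force: [-0.5, -0.8, -0.4]
width: 0.0005
finger_force: 0.6
(5.65, array([-77.1, -55.3]), array([0.5735, 0.085 , 0.0345]), array([ 3.141, -0.   , -0.137]), array([-0.33, -0.89]))
```

```bash
python3 -m pendant '[[0.01,0.1,0,0,0,0,0]]'; python3 -m pendant '[[0.01,0.1,0,0,0,0,0]]'; python3 -m pendant '[[0.01,0.1,0,0,0,0,0]]'; python3 -c "
from h import *
print(st())
cv2.imwrite('pics/top2.png',cv2.resize(imaging.snapshot('top')[120:265,180:360,::-1],None,fx=4,fy=4))"
```

```text
time: 5.75
tool_pos: [0.5736, 0.086, 0.0345]
ee_rot: [3.141, -0.0, -0.137]
wrist_force: [-0.2, -1.3, -0.7]
width: 0.0003
finger_force: 0.6
time: 5.85
tool_pos: [0.5735, 0.0864, 0.0346]
ee_rot: [3.14, 0.0, -0.137]
wrist_force: [-1.1, -3.8, 0.6]
width: 0.0004
finger_force: 2.2
time: 5.95
tool_pos: [0.5735, 0.0864, 0.0346]
ee_rot: [3.138, 0.0, -0.137]
wrist_force: [-2.3, -7.1, 0.7]
width: 0.0006
finger_force: 3.6
(5.95, array([-77.3, -53.8]), array([0.5735, 0.0864, 0.0346]), array([ 3.138,  0.   , -0.137]), array([-1.32, -7.36]))
```

View pics/top2.png

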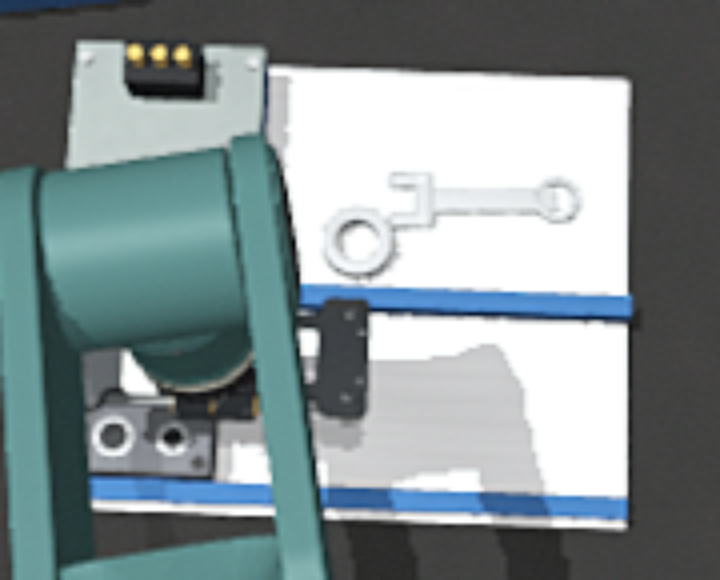

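The block now rests against the end wall: the force is 7 N and the finger stopped at fixture y −53.8, as expected. The picture shows its near part at crop (150,440), by the left wall. I back off and go round behind it with the fingers half open.

```bash
python3 -m pendant '[[-0.14,-1,0,0,0,0,0],[-0.28,-2,0,0,0,0,0],[0,0,3,0,0,0,0],[0,0,3.5,0,0,0,0],[0,0,0,0,0,0,0]]'; python3 -m pendant '[[-2,2.5,0,0,0,0,0.45],[-2,2.5,0,0,0,0,0.45],[-2,2.5,0,0,0,0,0.45],[-2,2.4,0,0,0,0,0.45],[0,0,0,0,0,0,0.45]]'; python3 -c "
from h import *
print(st())
cv2.imwrite('pics/top3.png',cv2.resize(imaging.snapshot('top')[120:265,180:360,::-1],None,fx=4,fy=4))"
```

```text
time: 6.5
tool_pos: [0.5735, 0.0581, 0.1057]
ee_rot: [-3.139, -0.012, -0.138]
wrist_force: [1.1, -0.2, 0.0]
width: 0.0007
finger_force: 0.0
time: 7.0
tool_pos: [0.4871, 0.1595, 0.0987]
ee_rot: [-3.14, 0.002, -0.133]
wrist_force: [0.6, -0.4, 0.1]
width: 0.0367
finger_force: 0.0
(7.0, array([-172.8,    6.8]), array([0.4871, 0.1595, 0.0987]), array([-3.14e+00,  2.00e-03, -1.33e-01]), array([ 0.65, -0.3 ]))
```

View pics/top3.png

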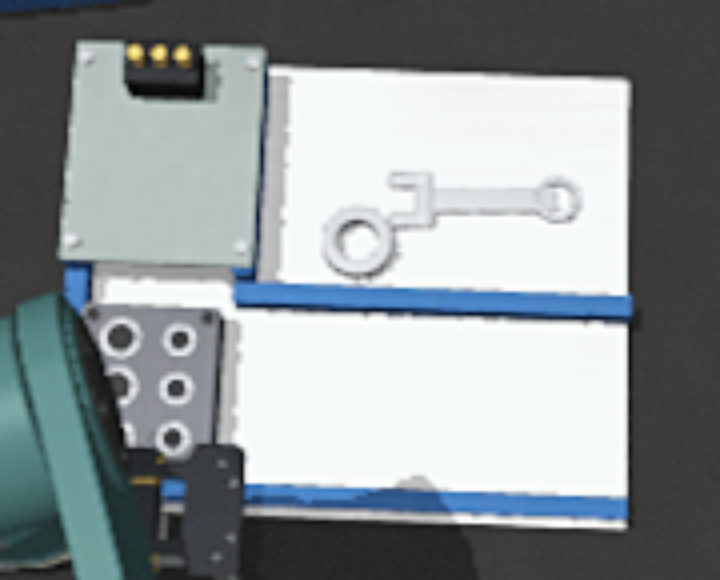

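The block stands against the left wall, its right edge at crop (218,310), clear of the front rail's end (235,300). I go down behind it.

```bash
python3 -m pendant '[[-0.05,-0.4,-2,0,0,0,0.45],[0,0,-2,0,0,0,0.45],[0,0,-1.9,0,0,0,0.45],[0,0,0,0,0,0,0.45]]'; python3 -m pendant '[[0.5,-0.07,0,0,0,0,0.45],[0.5,-0.07,0,0,0,0,0.45],[0.5,-0.07,0,0,0,0,0.45],[0.5,-0.07,0,0,0,0,0.45],[0,0,0,0,0,0,0.45]]'; python3 -c "
from h import *
print(st())"
```

```text
time: 7.45
tool_pos: [0.4872, 0.1516, 0.0371]
ee_rot: [3.139, 0.006, -0.138]
wrist_force: [0.4, 0.1, 0.6]
width: 0.042
finger_force: 0.0
time: 7.95
tool_pos: [0.5103, 0.1501, 0.0412]
ee_rot: [-3.141, -0.002, -0.138]
wrist_force: [-0.9, 0.6, 0.3]
width: 0.0422
finger_force: 0.0
(7.95, array([-148.6,    0.6]), array([0.5103, 0.1501, 0.0412]), array([-3.141e+00, -2.000e-03, -1.380e-01]), array([-0.94,  0.51]))
```

```bash
python3 -m pendant '[[0.4,-0.05,-0.1,0,0,0,0.45],[0.4,-0.05,0,0,0,0,0.45],[0.4,-0.05,0,0,0,0,0.45],[0.4,-0.06,0,0,0,0,0.45],[0.4,-0.06,0,0,0,0,0.45]]';  python3 -m pendant '[[0.5,-0.07,0,0,0,0,0.45],[0.5,-0.07,0,0,0,0,0.45],[0.5,-0.07,0,0,0,0,0.45]]'; python3 -c "
from h import *
print(st())"
```

```text
time: 8.45
tool_pos: [0.529, 0.1474, 0.0393]
ee_rot: [3.141, 0.001, -0.137]
wrist_force: [-1.1, -0.1, 0.5]
width: 0.042
finger_force: 0.7
time: 8.75
tool_pos: [0.5444, 0.1453, 0.0393]
ee_rot: [3.141, 0.0, -0.137]
wrist_force: [-1.8, -0.9, -0.9]
width: 0.0423
finger_force: 0.6
(8.75, array([-114.1,    0.5]), array([0.5444, 0.1453, 0.0393]), array([ 3.141,  0.   , -0.137]), array([-1.63, -1.09]))
```

```bash
python3 -m pendant '[[0.5,-0.07,0,0,0,0,0.45],[0.5,-0.07,0,0,0,0,0.45],[0.5,-0.07,0,0,0,0,0.45]]';  python3 -m pendant '[[0.5,-0.07,0,0,0,0,0.45],[0.4,-0.06,0,0,0,0,0.45],[0.3,-0.04,0,0,0,0,0.45],[0.3,-0.04,0,0,0,0,0.45]]'; python3 -c "
from h import *
print(st())
cv2.imwrite('pics/scene1.png',cv2.resize(imaging.snapshot('scene')[170:345,170:390,::-1],None,fx=3,fy=3))"
```

```text
time: 9.05
tool_pos: [0.5595, 0.1432, 0.0394]
ee_rot: [3.141, 0.0, -0.137]
wrist_force: [-0.9, -0.1, -0.8]
width: 0.042
finger_force: 0.6
time: 9.45
tool_pos: [0.5743, 0.1411, 0.0395]
ee_rot: [3.141, 0.0, -0.137]
wrist_force: [-0.8, -1.0, -0.2]
width: 0.0423
finger_force: 0.6
(9.45, array([-83.9,   0.5]), array([0.5743, 0.1411, 0.0395]), array([ 3.141,  0.   , -0.137]), array([-0.64, -1.13]))
```

View pics/scene1.png

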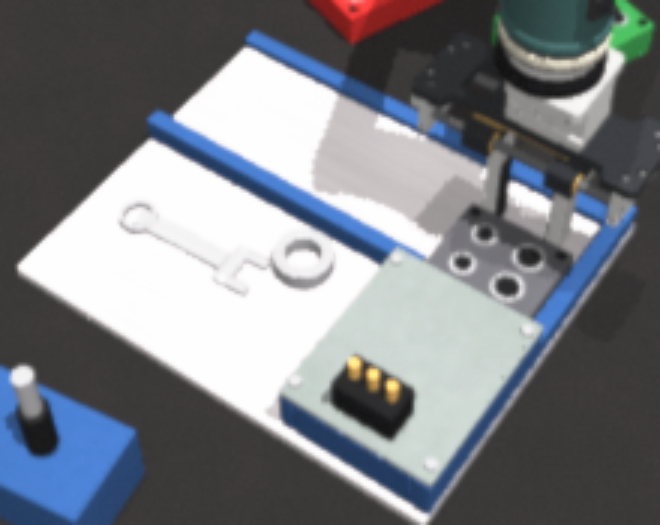

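The block has gone about 36 mm under the hood, its two near bore rows showing at crop (500,260), with both fingers behind it and a light force. From here I feel for the stop in small steps.

```bash
python3 -m pendant '[[0.3,-0.04,0,0,0,0,0.45],[0.3,-0.04,0,0,0,0,0.45],[0.3,-0.04,0,0,0,0,0.45],[0.3,-0.04,0,0,0,0,0.45],[0.15,-0.02,0,0,0,0,0.45]]'
```

```text
time: 10.0
tool_pos: [0.5879, 0.1393, 0.0396]
ee_rot: [3.141, -0.0, -0.137]
wrist_force: [-1.7, -0.6, 0.1]
width: 0.0423
finger_force: 0.9
```

```bash
python3 -m pendant '[[0.1,-0.01,0,0,0,0,0.45],[0.1,-0.02,0,0,0,0,0.45],[0.1,-0.01,0,0,0,0,0.45]]'
```

```text
time: 10.3
tool_pos: [0.5906, 0.1389, 0.0396]
ee_rot: [3.142, 0.0, -0.137]
wrist_force: [-1.5, -0.8, 0.6]
width: 0.0425
finger_force: 0.9
```

```bash
python3 -m pendant '[[0.1,-0.01,0,0,0,0,0.45],[0.1,-0.02,0,0,0,0,0.45],[0.1,-0.01,0,0,0,0,0.45]]'
```

```text
time: 10.6
tool_pos: [0.5936, 0.1385, 0.0395]
ee_rot: [3.141, 0.0, -0.137]
wrist_force: [-2.4, -0.4, 1.1]
width: 0.0423
finger_force: 0.9
```

```bash
python3 -m pendant '[[0.1,-0.01,0,0,0,0,0.45],[0.1,-0.02,0,0,0,0,0.45],[0.1,-0.01,0,0,0,0,0.45]]'
```

```text
time: 10.9
tool_pos: [0.5966, 0.1381, 0.0395]
ee_rot: [3.142, 0.0, -0.137]
wrist_force: [-1.0, 0.8, 1.4]
width: 0.0424
finger_force: 0.9
```

```bash
python3 -m pendant '[[0.1,-0.01,0,0,0,0,0.45],[0.1,-0.02,0,0,0,0,0.45],[0.1,-0.01,0,0,0,0,0.45]]'
```

```text
time: 11.2
tool_pos: [0.5996, 0.1377, 0.0395]
ee_rot: [3.141, 0.0, -0.137]
wrist_force: [-1.6, -0.7, 0.7]
width: 0.0424
finger_force: 0.9
```

```bash
python3 -m pendant '[[0.1,-0.01,0,0,0,0,0.45],[0.1,-0.02,0,0,0,0,0.45],[0.1,-0.01,0,0,0,0,0.45]]'
```

```text
time: 11.5
tool_pos: [0.6026, 0.1373, 0.0395]
ee_rot: [3.141, 0.0, -0.137]
wrist_force: [-1.0, -0.6, 1.5]
width: 0.0423
finger_force: 0.9
```

```bash
python3 -m pendant '[[0.1,-0.01,0,0,0,0,0.45],[0.1,-0.02,0,0,0,0,0.45],[0.1,-0.01,0,0,0,0,0.45]]'
```

```text
time: 11.8
tool_pos: [0.6056, 0.1369, 0.0395]
ee_rot: [3.142, 0.0, -0.137]
wrist_force: [-1.0, -0.3, 2.3]
width: 0.0423
finger_force: 0.9
```

```bash
python3 -m pendant '[[0.1,-0.01,0,0,0,0,0.45],[0.1,-0.02,0,0,0,0,0.45],[0.1,-0.01,0,0,0,0,0.45]]'
```

```text
time: 12.1
tool_pos: [0.6086, 0.1365, 0.0395]
ee_rot: [3.141, -0.0, -0.137]
wrist_force: [-1.8, -0.9, 0.3]
width: 0.0423
finger_force: 0.8
```

```bash
python3 -m pendant '[[0.1,-0.01,0,0,0,0,0.45],[0.1,-0.02,0,0,0,0,0.45],[0.1,-0.01,0,0,0,0,0.45]]'
```

```text
time: 12.4
tool_pos: [0.6116, 0.1361, 0.0395]
ee_rot: [3.141, 0.0, -0.137]
wrist_force: [-1.7, -1.5, 1.2]
width: 0.042
finger_force: 0.8
```

```bash
python3 -m pendant '[[0.1,-0.01,0,0,0,0,0.45],[0.1,-0.02,0,0,0,0,0.45],[0.1,-0.01,0,0,0,0,0.45]]'
```

```text
time: 12.7
tool_pos: [0.6146, 0.1357, 0.0395]
ee_rot: [3.141, 0.0, -0.137]
wrist_force: [-2.1, -0.3, 0.5]
width: 0.0423
finger_force: 0.8
```

```bash
python3 -m pendant '[[0.1,-0.01,0,0,0,0,0.45],[0.1,-0.02,0,0,0,0,0.45],[0.1,-0.01,0,0,0,0,0.45]]'
```

```text
time: 13.0
tool_pos: [0.6176, 0.1353, 0.0395]
ee_rot: [3.141, -0.0, -0.137]
wrist_force: [-2.3, -0.4, 0.5]
width: 0.0421
finger_force: 0.8
```

```bash
python3 -m pendant '[[0.1,-0.01,0,0,0,0,0.45],[0.1,-0.02,0,0,0,0,0.45],[0.1,-0.01,0,0,0,0,0.45]]'
```

```text
time: 13.3
tool_pos: [0.6206, 0.1349, 0.0395]
ee_rot: [3.141, 0.0, -0.137]
wrist_force: [-2.6, -0.4, 0.5]
width: 0.0419
finger_force: 0.8
```

```bash
python3 -m pendant '[[0.1,-0.01,0,0,0,0,0.45],[0.1,-0.02,0,0,0,0,0.45],[0.1,-0.01,0,0,0,0,0.45]]'
```

```text
time: 13.6
tool_pos: [0.6209, 0.1349, 0.0395]
ee_rot: [3.141, 0.007, -0.137]
wrist_force: [-11.1, 0.2, 6.1]
width: 0.0423
finger_force: 5.2
```

A sharp stall at about 11 N, with the leading face near fixture x ≈ 81 (within 55–95): that is the stop, and well under 25 N. I back off and check.

```bash
python3 -m pendant '[[-0.3,0.04,0,0,0,0,0.45],[-1,0.14,0,0,0,0,0.45],[-2,0.27,0,0,0,0,0.45],[-2,0.27,1,0,0,0,0.45],[-2,0.27,3,0,0,0,0.45],[-2,0.2,4,0,0,0,0.45],[-4,0,2.5,0,0,0,0.45],[-4,-2,0,0,0,0,0.45]]'; python3 -m pendant '[[-3,-3.5,0,0,0,0,0.45],[-3,-3.5,0,0,0,0,0.45],[0,-4.5,0,0,0,0,0.45],[0,-4.5,0,0,0,0,0.45],[0,-4.5,0,0,0,0,0.45],[0,0,0,0,0,0,0.45]]'; python3 -c "
from h import *
print(st())
im=imaging.snapshot('top')[...,::-1]; cv2.imwrite('pics/top4.png',im)
cv2.imwrite('pics/top4c.png',cv2.resize(im[120:265,180:350],None,fx=4,fy=4,interpolation=cv2.INTER_CUBIC))"
```

```text
time: 14.4
tool_pos: [0.4526, 0.1281, 0.1496]
ee_rot: [-3.138, -0.011, -0.134]
wrist_force: [-0.2, -0.3, 0.6]
width: 0.0424
finger_force: 0.0
time: 15.0
tool_pos: [0.3905, -0.0832, 0.1449]
ee_rot: [3.139, -0.003, -0.145]
wrist_force: [-0.1, 0.9, -0.3]
width: 0.0425
finger_force: 0.0
(15.0, array([-235.4, -246.8]), array([ 0.3905, -0.0832,  0.1449]), array([ 3.139e+00, -3.000e-03, -1.450e-01]), array([-0.22,  0.84]))
```

View pics/top4c.png

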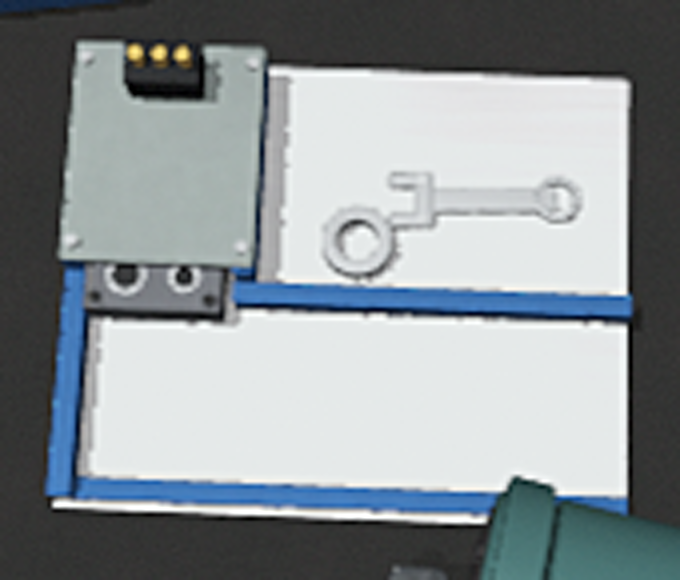

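The block sits under the hood with its near end showing, crop (88,310)–(222,318); ring and wrench have not moved. I measure the squareness and depth.

Run:
```python
from h import *
g=cv2.cvtColor(cv2.imread("pics/top4.png"),cv2.COLOR_BGR2GRAY).astype(float)
# rear edge: last dark row->white; print profile and fit
P=[]
for c in range(206,233,1):
    a=g[190:204,c]
    if c in(207,215,225,232): print(c,a.astype(int))
    d=np.diff(a); i=int(np.argmax(d)); P.append((c,190+i+.5))
Z=toF(cast(P,.012)); T=toF(cast(P,.046))
for n,Q in(("z12",Z),("z46",T)):
    k=np.polyfit(Q[:,1],Q[:,0],1); print(n,k,"yaw",-k[0],Q[:,0].round(1)[[0,8,16,24]],Q[:,1].min(),Q[:,1].max())
```

```text
207 [193 206 151 123 128 134 122  55  22 146 233 241 234 233]
215 [185 175 133 122 126 128 127  87  25  44 179 246 235 232]
225 [ 36 141 210 147 124 129 129 103  28  32 179 250 236 232]
232 [125 126 124  99  48  47  74 110  51  18 148 232 238 233]
z12 [ -0.05575966 -24.86080734] yaw 0.05575966187554761 [-24.6 -26.6 -25.8 -25.1] -30.77724818966655 38.84747582751549
z46 [ -0.05575966 -32.90754247] yaw 0.055759661875546866 [-32.3 -34.2 -33.5 -32.8] -35.35808039816337 31.875631823954706
```

Run:
```python
from h import *
g=cv2.cvtColor(cv2.imread("pics/top4.png"),cv2.COLOR_BGR2GRAY).astype(float)
def cr(a,h,s):
    for i in range(len(a)-1):
        if s*(a[i]-h)<=0<s*(a[i+1]-h): return i+(h-a[i])/(a[i+1]-a[i])
for n,z,h,s,r0 in(("top",.046,75,-1,195),("bottom",.012,130,1,197)):
    P=[(c,r0+cr(g[r0:204,c],h,s)) for c in range(209,229)]
    Q=toF(cast(P,z)); k=np.polyfit(Q[:,1],Q[:,0],1); print(n,"yaw",-k[0],"x mean",Q[:,0].mean(),"lead",Q[:,0].mean()+110, "std",np.std(Q[:,0]-np.polyval(k,Q[:,1])))
```

```text
top yaw 0.003260995981328464 x mean -27.83593933433703 lead 82.16406066566297 std 0.16844657049304612
bottom yaw 0.0016553132388431437 x mean -26.59022749909135 lead 83.40977250090864 std 0.36341897084556624
```

Square within 0.003 rad, with the leading face at about x = 82, which matches the felt contact. I hand in the job.

```bash
python3 -c "
from bench import robot
print(robot.close_job())"
```

```text
the job is handed in; nothing more can be done
None
```

I slid the valve block along the lane to the end wall and pushed it under the hood until it stalled at about 11 N, leading face near x = 82 mm and square; the arm then backed clear, and the job was handed in at about 15 s.

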